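# Slide the pasta die along the rail into its corner pocket

## Task

Using only your fingertips, push the loose steel pasta die straight across the board until it touches the raised rail on the far edge, then slide it along, keeping it against the rail, into the empty corner pocket until it sits fully home against the pocket's end wall, and come away. The die is freshly oiled, so do not lift it or tip it; leave the ring cutter, the ramekin and the wooden stamp where they stand.

Things in the scene. Friction and masses are not known exactly. Their poses are not given: they have to be found in the camera images.
- board: Fixed pale wooden pasta board, level, 18 mm thick, dark rails standing 14 mm above its top. Axes: +x away from the robot across the board, +y along it to the left, z up; origin on the counter under the board. The slab spans x -130 to 110 mm, y -210 to 210 mm. The two corner pockets lie at the far left and far right, each open only along the far rail.
- rail_mid (a point): Middle of the far rail's inner face, at the level of the board's top: board x = 95, y = 0 mm. The rail runs straight along board y over the whole length (inner face at x = 95 mm).
- pocket_left (a point): Where the die's underside centre lies when fully home in the left pocket: board x 71, y 171 mm, on the board's top. End wall: inner face at y 195, x 32 to 95 mm. A short lip (x 32 to 42, y 170 to 195 mm) closes the robot's side; mouth 53 mm wide. One pocket, drawn at random, is taken by the ring cutter; the other is empty and shows a flat cork liner.
- pocket_right (a point): The same point of the right pocket: board x 71, y -171 mm, on the board's top; end wall and lip are the mirror image of the left ones (end wall's inner face at y -195 mm).
- die_center (a point): The pasta die: a plain steel disc, 48 mm across, 12 mm thick, dotted with small dark holes, lying flat and loose on the middle of the board, about 0.17 kg (varies by a third); this point is its centre, 6 mm above its underside. It slides with ordinary friction, and jams if pressed into the rail at a steep slant: push nearly straight along the rail.
- cutter_center (a point): Bystander: loose steel ring cutter (open ring), 46 mm across, 22 mm tall, standing in the pocket that is taken; point at its centre, half-way up.
- ramekin_center (a point): Bystander: bronze-coloured ramekin, 68 mm across at the rim, 36 mm tall, loose on the board's corner nearest the robot on the left; point at its centre, half-way up.
- stamp_center (a point): Bystander: round wooden stamp with a turned grip, 50 mm across, 48 mm tall, loose on the board's corner nearest the robot on the right; point at its centre, half-way up.
- die: The same steel die; origin at the centre of its underside.
There are look-alikes about, which are no part of the job. What is shaped like the die but green, red or turquoise is not meant.

How it is judged:
By the outcome, as a careful person would: the job done as asked, in the order asked, and still so for the second after the job is handed in, with the robot touching nothing.
It also fails if it takes over 51 s, if anything falls off the work surface, if the arm or the gripper's body presses on something with over 40 N, if the wrist force passes 120 N, or if a joint passes its speed limit or range.

## Robot

A 7-joint arm with a two-finger parallel gripper is mounted at the origin on the work surface. World frame = base frame: x ahead of the robot, y to its left, z up, the work surface at z = 0. Lengths are in m, angles in rad, forces in N, time in s.
With the tool pointing down it reaches from about 0.425 to 0.875 m from the base axis. Payload 4.7 kg.
Tool frame: the origin (TCP) lies midway between the tips of the shut fingers; the grasp point (between the pads) lies 19 mm behind it; z points along the fingers, y is the line along which they close (so a half turn about z gives the same grasp; the last joint's range is limited). The gripper opens to 85 mm and grips with 20 to 120 N. Pads are 22 mm wide; open, the fingers measure 114 mm over their backs; the gripper's body (76 mm by 85 mm) begins 54 mm behind the grasp point. The pads swing forward as they close: fully open they stand 13 mm farther back than shut.
Start: joints at [-1.087, 0.321, -0.07, 1.45, 0.023, 1.371, -0.057], TCP at [0.294, 0.58, 0.231] pointing down, gripper open.
Joint ranges: [-2.86, 2.86], [-0.3, 2.09], [-1.38, 1.24], [0.06, 2.45], [-1.56, 4.7], [0.09, 2.05], [-2.69, 2.69]. Speed limits (rad/s): [2.57, 2.57, 3.14, 3.14, 3.14, 3.14, 3.14].

## Interface

Orientations are given as a rotation vector (axis times angle).
In Python, from rig import state, camera, finish_job gives the robot as it stands. The module is installed in compiled form; this text tells all that it offers.
- The arm moves only by the tool drive_tool, never from a script. Its argument "moves" is a list that holds one entry, the list of rows, each a list of 7 numbers: the turn, a rotation vector about the world's x, y, z in degrees, then the shift along the world's x, y, z in cm, then the finger opening in cm, from 0 to 8.54. A call has exactly 8 rows; each row is the pose to reach, as a shift and turn from the pose commanded when the call began; what a row does not reach only later rows make up. A row lasts 1/8 s, in which the tool goes at most 62.5 mm and 10.7 degrees, less where a joint would pass 70% of its speed; a pose out of reach is approached as far as the arm can. A call with a gripper value outside its range is refused whole. The fingers move at their own pace and stop on an object; "force" is the grip in N (left out, the last holds). Time passes only in rows, so rows that repeat a pose let the fingers close, or fill a call up. It gives the time, the measured TCP pose, the force, the opening and the grip force at its end, in the units of the state.
- state(): the state, without advancing time (a new reading comes with each control period).
- camera(name): name is "side" or "top"; returns a dict with "img" (400x640x3 uint8, blue, green, red), "depth" (400x640 float32, m along the optical axis (not along the pixel's ray), 0 where there is no reading), "camera_matrix" (3x3 intrinsics, pixels), "k1" (the pictures are not rectified: a ray, as slopes to the right and down, at radius r is drawn at 1 + k1 r^2 times it, then the intrinsics apply), "cam_to_world" (4x4, takes a point from camera to world coordinates). Camera axes: x right, y up, looking along -z (the intrinsics and any distortion apply to the point x, -y, -z); pixel columns grow to the right and rows downward; lengths in m; the calibration is good to about 2 mm. A picture is of the moment at which its call begins.
- finish_job(): hands the job in; it is judged then, once.
The state is a dict: "time_s": time; "joint_positions": joint angles; "joint_vel": joint speeds; "tau": joint torques, N m; "tcp_pos": TCP position; "tcp_rot": TCP orientation; "force": force on the tool from outside, world axes, zero at the start; "wrist_torque": the same for the moment, N m; "gripper_width": finger opening in m; "grip_force": force on a finger pad.
Only numpy, scipy, OpenCV 4.12 (cv2) and the standard library are available. Lean on these libraries where they do the work, as an engineer would, in place of code of your own. Each camera call takes 0.05 s, during which the arm holds its last target. There are 200 camera calls.

## Working session

There is one attempt and no reset: what is moved stays moved. The work goes in short steps, Python scripts to look and compute and a tool call to move; the robot and the scene stay as the last step left them, time stands still between calls to the robot, and variables do not carry over. Pictures are saved under pics/ and viewed, at most 10 in all, crops included, and the job is handed in when it is done.

Besides the shell and the picture viewer there is one more tool, called as name([rows], argument=value, ...), one row to a line, values as JSON. drive_tool: Moves the arm, as the interface text tells. Its arguments: {"type":"object","properties":{"moves":{"type":"array","items":{"type":"array","items":{"type":"array","items":{"type":"number"}}}},"force":{"type":"number"}},"required":["moves"]}

```bash
mkdir -p pics
cat > h.py <<'E'
import numpy as np, cv2
from rig import state, camera, finish_job
def ray(c,u,v):
    K=c["camera_matrix"];p=np.array([(u-K[0,2])/K[0,0],(v-K[1,2])/K[1,1]])
    q=p.copy()
    for _ in range(20): q=p/(1+c["k1"]*(q@q))
    T=c["cam_to_world"];return T[:3,3],T[:3,:3]@np.array([q[0],-q[1],-1])
def onz(c,u,v,z):
    o,d=ray(c,u,v);return o+d*(z-o[2])/d[2]
def dep(c,u,v):
    o,d=ray(c,u,v);return o+d*c["depth"][int(v),int(u)]
def proj(c,P):
    T=c["cam_to_world"];x=T[:3,:3].T@(np.array(P)-T[:3,3]);s=np.array([x[0],-x[1]])/-x[2]
    s=s*(1+c["k1"]*(s@s));K=c["camera_matrix"];return K[0,0]*s[0]+K[0,2],K[1,1]*s[1]+K[1,2]
E
python3 - <<'E'
from h import *
for n in("top","side"):
    c=camera(n);cv2.imwrite(f"pics/{n}0.png",c["img"]);np.savez(f"{n}0.npz",**c)
    print(n,c["cam_to_world"].round(3).tolist(),c["camera_matrix"].tolist(),c["k1"])
print(state())
E
```

```text
top [[-0.009, 0.988, -0.151, 0.478], [-1.0, -0.009, 0.002, -0.002], [0.0, 0.151, 0.988, 0.792], [0.0, 0.0, 0.0, 1.0]] [[403.32011778144164, 0.0, 319.0172333531766], [0.0, 403.32011778144164, 206.8459062569041], [0.0, 0.0, 1.0]] -0.04281516020312738
side [[-0.975, 0.163, -0.149, 0.427], [-0.22, -0.654, 0.724, 0.613], [0.021, 0.739, 0.674, 0.6], [0.0, 0.0, 0.0, 1.0]] [[420.9149838966642, 0.0, 321.77544532724534], [0.0, 420.9149838966642, 206.80660272022885], [0.0, 0.0, 1.0]] -0.08795611743604854
{'time_s': 0.1, 'joint_positions': array([-1.08691258,  0.32177562, -0.07008759,  1.45151807,  0.02260814,
        1.37081277, -0.05690192]), 'joint_vel': array([ 0.00029354, -0.00177097, -0.0012848 , -0.00153651, -0.00097432,
        0.00021936, -0.00114476]), 'tau': array([-1.07398912e-04, -4.94875002e+01, -3.83944027e-01, -3.15214849e+01,
        1.31020855e-02,  7.39940529e-03, -1.52166228e-05]), 'tcp_pos': array([0.29408131, 0.57914181, 0.23033307]), 'tcp_rot': array([-7.31051132e-01, -3.05503603e+00,  2.66965832e-03]), 'force': array([-0.72192333,  0.23475726, -0.56101791]), 'wrist_torque': array([-0.01080319,  0.00964502, -0.00831465]), 'grip_force': 0.0, 'gripper_width': 0.08542907055402886}
```

View pics/top0.png

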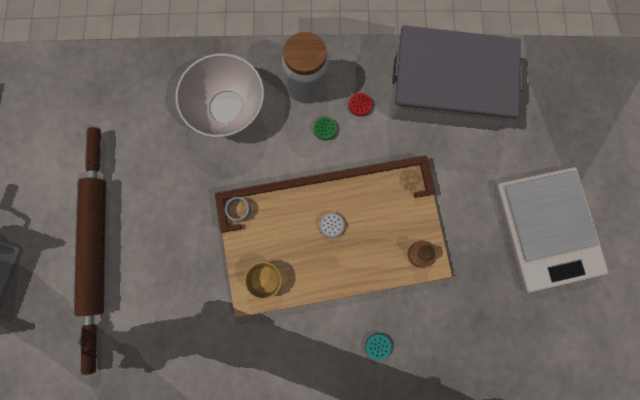

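View pics/side0.png

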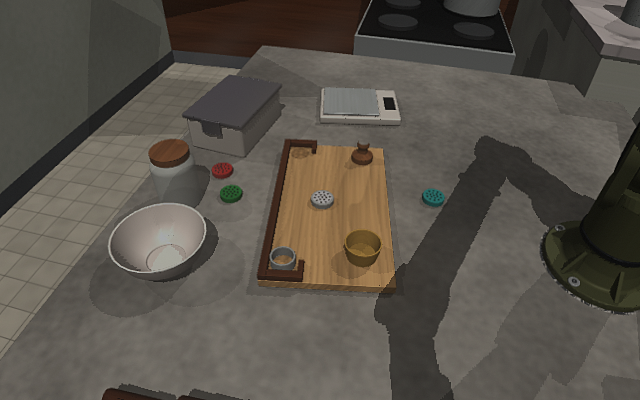

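The top view shows four disc candidates: silver (332,225), green (325,128), red (361,104) and turquoise (379,347). Only the silver one fits, since it is plain steel and lies mid-board. The cutter (237,209) takes the left pocket. The right pocket, with cork at (411,179), is empty. The ramekin is at (264,280) and the stamp at (422,254).

```bash
cat >> h.py <<'E'
def die(c,z=0.030,prev=None):
    hsv=cv2.cvtColor(c["img"],cv2.COLOR_BGR2HSV)
    return hsv
E
python3 - <<'E'
from h import *
c=dict(np.load("top0.npz"));hsv=cv2.cvtColor(c["img"],cv2.COLOR_BGR2HSV)
for n,(u,v) in dict(die=(326,219),wood=(350,250),rail=(330,180),cork=(411,179),gray=(480,250)).items(): print(n,hsv[v,u])
# wood outline
m=cv2.inRange(hsv,(8,70,90),(25,200,255));m[:150]=0;m[320:]=0;m[:,:210]=0;m[:,460:]=0
# rays to z=18mm, edge points by column / row
near=[];rail=[]
for u in range(300,401,5):
    r=np.where(m[:,u])[0]; near.append(onz(c,u,r.max()+.5,.018)[:2]); rail.append(onz(c,u,r.min()-.5,.018)[:2])
L=[];R=[]
for v in range(240,271,3):
    r=np.where(m[v])[0];L.append(onz(c,r.min()-.5,v,.018)[:2]);R.append(onz(c,r.max()+.5,v,.018)[:2])
def fit(P):
    P=np.array(P,np.float32);l=cv2.fitLine(P,cv2.DIST_HUBER,0,.01,.01).ravel();return l
for n,P in dict(near=near,rail=rail,L=L,R=R).items():
    l=fit(P);print(n,l,np.degrees(np.arctan2(l[1],l[0])))
# die
s=cv2.inRange(hsv,(0,0,90),(180,60,255));z=np.zeros_like(s);z[205:245,310:355]=s[205:245,310:355]
k=max(cv2.findContours(cv2.morphologyEx(z,cv2.MORPH_CLOSE,np.ones((5,5))),0,2)[0],key=cv2.contourArea)
print(cv2.minEnclosingCircle(k),cv2.contourArea(k)); (u,v),r=cv2.minEnclosingCircle(k)
print(onz(c,u,v,.030), dep(c,u,v), 2*r/403*.76)
cr=c["img"][140:320,205:460];vis=cr.copy()
cv2.drawContours(vis,[k-np.array([205,140])],-1,(0,0,255),1)
cv2.imwrite("pics/crop.png",cv2.resize(vis,None,fx=3,fy=3,interpolation=2))
E
```

```text
die [156   9 142]
wood [ 16 111 154]
rail [ 10 123  60]
cork [ 15 121 137]
gray [ 12  24 107]
near [ 0.16978626 -0.9854809   0.42874575 -0.07680423] -80.2246
rail [ 0.17500788 -0.98456705  0.65496916 -0.06340301] -79.920876
L [0.985622   0.16896547 0.50246745 0.17704347] 9.7276745
R [ 0.9853007   0.1708287   0.50368357 -0.247987  ] 9.836004
((331.4090881347656, 224.77272033691406), 12.715193748474121) 471.0
[ 0.55980445 -0.02694952  0.03      ] [ 0.5600858  -0.02703363  0.0273869 ] 0.04795805086273117
```

View pics/crop.png

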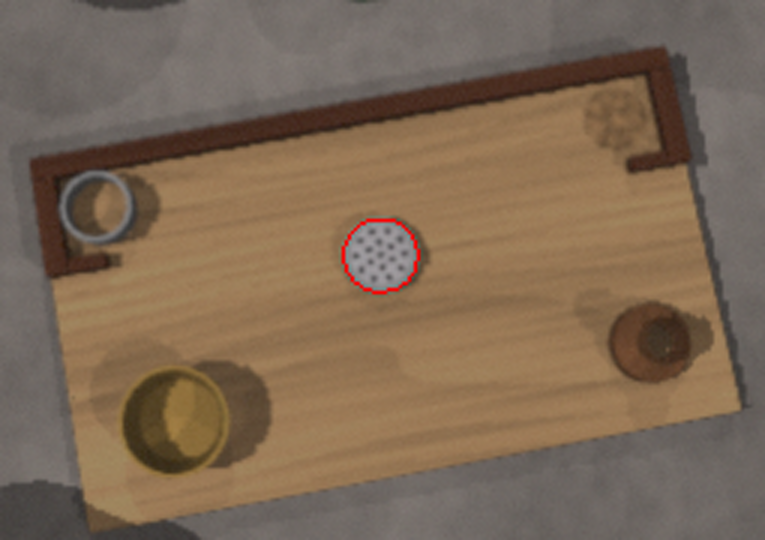

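drive_tool([
  [[0,0,4,1,-3,0,3],[0,0,9,3,-8,0,3],[0,0,14,5,-13.5,0,3],[0,0,19,7,-19,0,3],[0,0,24,9,-24.5,0,3],[0,0,29,11,-30,0,3],[0,0,33,13,-35.5,0,3],[0,0,36.7,15,-41,0,3]],
])

```text
time_s: 1.1
tcp_pos: [0.4445, 0.1676, 0.2311]
tcp_rot: [-0.271, 3.13, 0.0]
force: [0.8, 0.4, 0.4]
gripper_width: 0.0304
grip_force: 0.0
```

drive_tool([
  [[0,0,0,1.5,-4,0,3],[0,0,0,3,-8.5,0,3],[0,0,0,4.5,-13,0,3],[0,0,0,6,-17,-3,3],[0,0,0,7.5,-20.4,-7,3],[0,0,0,7.5,-20.4,-12,3],[0,0,0,7.5,-20.4,-16,3],[0,0,0,7.5,-20.4,-16,3]],
])

```text
time_s: 2.1
tcp_pos: [0.5161, -0.0346, 0.0683]
tcp_rot: [0.267, -3.123, 0.0]
force: [-1.1, -0.2, 0.8]
gripper_width: 0.0299
grip_force: 0.0
```

Run:
```python
from h import *
for n in("top","side"):
    c=camera(n); 
    p=[proj(c,(.56,-.027,.03))]; u,v=map(int,p[0])
    cr=c["img"][max(0,v-75):v+75,u-100:u+100];cv2.imwrite(f"pics/{n}1.png",cr)
a,b=[cv2.imread(f"pics/{n}1.png") for n in("top","side")]
cv2.imwrite("pics/both1.png",cv2.resize(np.hstack([a[:150],b[:150]]),None,fx=2,fy=2,interpolation=2))
s=state();print(s["tcp_pos"],s["tcp_rot"],s["time_s"])
```

```text
[ 0.51977261 -0.03443403  0.07217746] [-2.68037095e-01  3.12959531e+00 -2.53303603e-04] 2.2
```

View pics/both1.png

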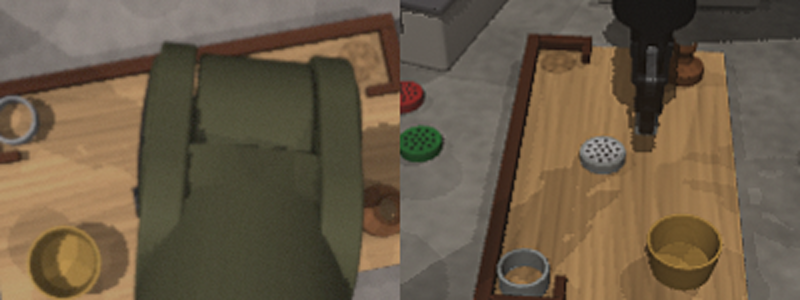

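The fingers stand behind the silver die, with the die at about (602,153) in the crop and the tips at (645,140). Next I lower and close the gap.

drive_tool([
  [[0,0,0,0,0,-2,3],[0,0,0,0,0,-4,3],[0,0,0,0,0,-4.7,3],[0,0,0,0,0,-5.0,3],[0,0,0,0,0,-5.0,3],[0,0,0,0.3,0.05,-5.0,3],[0,0,0,0.6,0.1,-5.0,3],[0,0,0,0.6,0.1,-5.0,3]],
])

```text
time_s: 3.2
tcp_pos: [0.5258, -0.0333, 0.0216]
tcp_rot: [-0.268, 3.13, -0.0]
force: [-0.2, 0.6, 0.6]
gripper_width: 0.0298
grip_force: 0.0
```

drive_tool([
  [[0,0,0,0.39,0.07,-0.1,3],[0,0,0,0.99,0.17,-0.1,3],[0,0,0,1.77,0.31,-0.1,3],[0,0,0,2.56,0.44,-0.1,3],[0,0,0,3.35,0.58,-0.1,3],[0,0,0,4.14,0.72,-0.1,3],[0,0,0,4.93,0.86,-0.1,3],[0,0,0,5.42,0.94,-0.1,3]],
])

```text
time_s: 4.2
tcp_pos: [0.5801, -0.0239, 0.0203]
tcp_rot: [-0.268, 3.13, 0.0]
force: [-0.6, -0.1, 0.5]
gripper_width: 0.0303
grip_force: 0.4
```

```bash
cat >> h.py <<'E'
O=np.array([.5522,-.0269]);a=np.radians(9.85);EX=np.array([np.cos(a),np.sin(a)]);EY=np.array([-EX[1],EX[0]])
def b(p): p=np.array(p[:2])-O; return np.round([1e3*p@EX,1e3*p@EY],1)
def w(x,y): return O+(x*EX+y*EY)/1e3
E
python3 - <<'E'
from h import *
c=camera("side");s=state();print(s["tcp_pos"],b(s["tcp_pos"]),s["force"],s["time_s"])
u,v=map(int,proj(c,(*w(65,0),.03)))
cr=c["img"][v-60:v+60,u-80:u+80];cv2.imwrite("pics/s2.png",cv2.resize(cr,None,fx=4,fy=4,interpolation=2));print(u,v)
E
```

```text
[ 0.58059589 -0.02378789  0.02041661] [28.5 -1.8] [0.64146293 0.32995782 0.29314644] 4.25
293 196
```

View pics/s2.png

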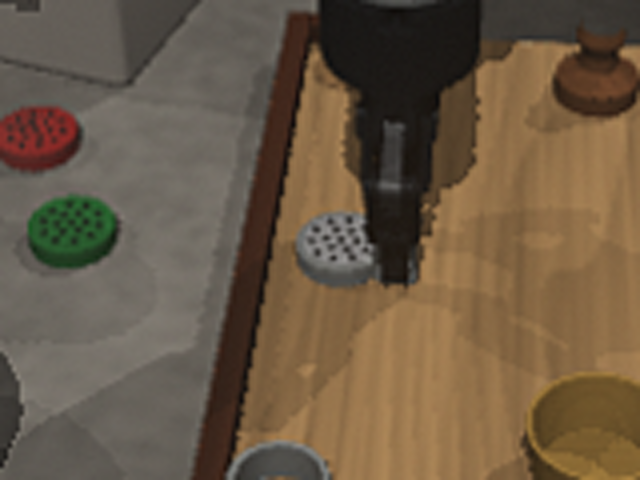

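The die sits in the fingertip V at crop (340,248) and is about 12 mm from the rail. I push on slowly.

drive_tool([
  [[0,0,0,0.2,0.03,0,3],[0,0,0,0.4,0.07,0,3],[0,0,0,0.6,0.1,0,3],[0,0,0,0.8,0.14,0,3],[0,0,0,0.95,0.16,0,3],[0,0,0,1.1,0.19,0,3],[0,0,0,1.2,0.21,0,3],[0,0,0,1.25,0.22,0,3]],
])

```text
time_s: 5.25
tcp_pos: [0.592, -0.0218, 0.0204]
tcp_rot: [-0.268, 3.13, 0.0]
force: [-0.9, -0.7, 0.8]
gripper_width: 0.0302
grip_force: 0.5
```

Run:
```python
from h import *
c=camera("side");s=state();print(s["tcp_pos"],b(s["tcp_pos"]),s["force"],s["time_s"])
u,v=map(int,proj(c,(*w(71,0),.03)))
cr=c["img"][v-30:v+30,u-40:u+40];cv2.imwrite("pics/s3.png",cv2.resize(cr,None,fx=8,fy=8,interpolation=2));print(u,v)
```

```text
[ 0.59204233 -0.02182956  0.02033858] [40.1 -1.8] [-1.11348581  0.05920495  0.11072363] 5.3
290 196
```

View pics/s3.png

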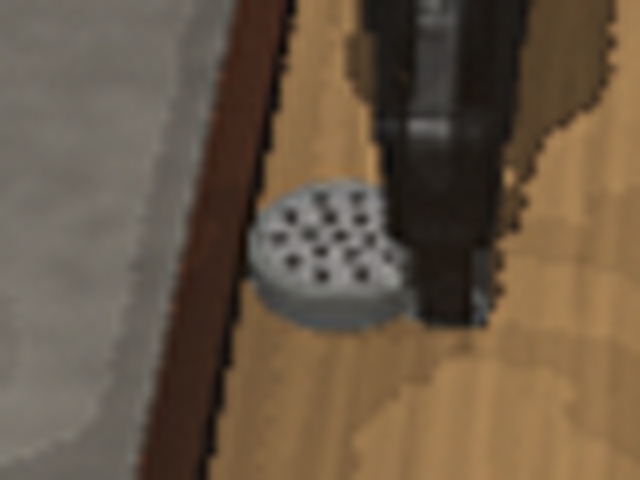

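Almost at the rail; force is still about 1 N. I creep on to contact.

drive_tool([
  [[0,0,0,0.05,0.01,0,3],[0,0,0,0.1,0.02,0,3],[0,0,0,0.15,0.03,0,3],[0,0,0,0.2,0.03,0,3],[0,0,0,0.25,0.04,0,3],[0,0,0,0.3,0.05,0,3],[0,0,0,0.3,0.05,0,3],[0,0,0,0.3,0.05,0,3]],
])

```text
time_s: 6.3
tcp_pos: [0.5934, -0.0216, 0.02]
tcp_rot: [0.267, -3.127, -0.0]
force: [-6.4, -0.3, 3.4]
gripper_width: 0.03
grip_force: 3.2
```

Contact: 6 N at the expected place. I back straight off, then lift.

drive_tool([
  [[0,0,0,-0.3,-0.05,0,3],[0,0,0,-1,-0.17,0,3],[0,0,0,-2,-0.35,0,3],[0,0,0,-3,-0.52,1,3],[0,0,0,-3,-0.52,4,3],[0,0,0,-3,-0.52,7,0],[0,0,0,-3,-0.52,8,0],[0,0,0,-3,-0.52,8,0]],
])

```text
time_s: 7.3
tcp_pos: [0.5652, -0.0264, 0.101]
tcp_rot: [-0.268, 3.129, 0.001]
force: [-0.4, -1.3, 0.4]
gripper_width: -0.0001
grip_force: 0.0
```

Run:
```python
from h import *
s=state();print(s["tcp_pos"],b(s["tcp_pos"]),s["joint_positions"],s["gripper_width"],w(64,48))
```

```text
[ 0.56519974 -0.02643963  0.10096373] [12.9 -1.8] [-0.39043428  0.25551331  0.44687829  1.83466683 -0.12506274  1.07727442
  1.84466379] -8.416982945549826e-05 [0.60704525 0.03134087]
```

drive_tool([
  [[0,0,-10.5,0.3,0.8,0,0],[0,0,-21,0.9,1.6,0,0],[0,0,-31.5,1.5,2.4,0,0],[0,0,-42,2.1,3.2,0,0],[0,0,-52.5,2.7,4,0,0],[0,0,-63,3.3,4.8,0,0],[0,0,-73.5,3.9,5.4,0,0],[0,0,-84,4.2,5.8,0,0]],
])

```text
time_s: 8.3
tcp_pos: [0.6061, 0.0318, 0.0985]
tcp_rot: [-1.902, -2.499, 0.003]
force: [0.1, 1.2, -0.9]
gripper_width: 0.0002
grip_force: 0.0
```

drive_tool([
  [[0,0,0,0,0,0,0],[0,0,0,0,0,-2,0],[0,0,0,0,0,-4,0],[0,0,0,0,0,-6,0],[0,0,0,0,0,-7.4,0],[0,0,0,0,0,-7.9,0],[0,0,0,0,0,-7.9,0],[0,0,0,0,0,-7.9,0]],
])

```text
time_s: 9.3
tcp_pos: [0.6077, 0.0315, 0.0221]
tcp_rot: [1.895, 2.505, 0.002]
force: [0.1, 0.2, 0.7]
gripper_width: 0.0001
grip_force: 0.0
```

Run:
```python
from h import *
s=state();print(s["tcp_pos"],s["tcp_rot"],b(s["tcp_pos"]),s["joint_positions"],s["force"])
c=camera("side");u,v=map(int,proj(c,(*w(71,10),.03)))
cr=c["img"][v-45:v+45,u-60:u+60];cv2.imwrite("pics/s4.png",cv2.resize(cr,None,fx=6,fy=6,interpolation=2))
```

```text
[0.60767373 0.03150059 0.02211811] [1.89466421e+00 2.50461329e+00 1.75069950e-03] [64.6 48. ] [-0.58102432  0.47098515  0.59894827  1.78978903 -0.31430862  0.97563106
  0.42086686] [0.0907819  0.24514726 0.65659764]
```

View pics/s4.png

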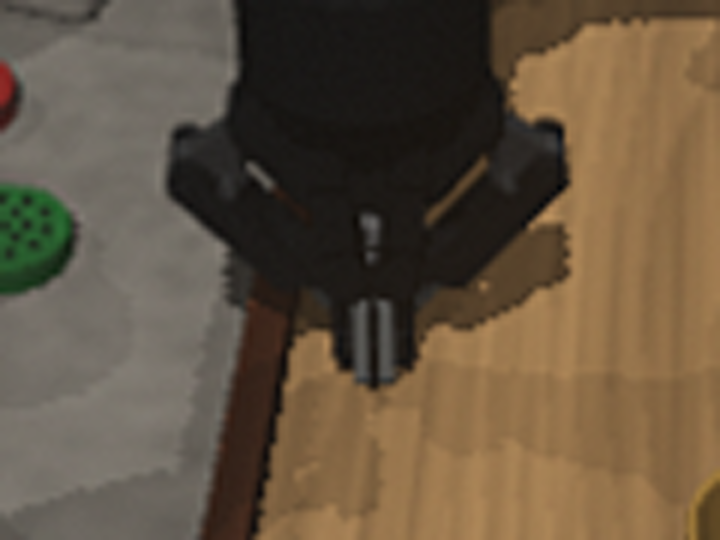

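The shut fingers stand behind the die with rail clearance: tips at crop (375,375), rail edge near (290,340). Now I push along the rail.

drive_tool([
  [[0,0,0,0.09,-0.49,0,0],[0,0,0,0.21,-1.18,0,0],[0,0,0,0.31,-1.77,0,0],[0,0,0,0.43,-2.46,0,0],[0,0,0,0.55,-3.15,0,0],[0,0,0,0.68,-3.94,0,0],[0,0,0,0.82,-4.73,0,0],[0,0,0,0.94,-5.42,0,0]],
])

```text
time_s: 10.35
tcp_pos: [0.6165, -0.0234, 0.0213]
tcp_rot: [1.896, 2.505, -0.0]
force: [-1.1, 1.7, 1.9]
gripper_width: 0.0003
grip_force: 0.9
```

Run:
```python
from h import *
s=state();print(s["tcp_pos"],b(s["tcp_pos"]),s["force"])
for n in("top","side"):
    c=camera(n);u,v=map(int,proj(c,(*w(71,-50),.03)))
    cr=c["img"][v-45:v+45,u-60:u+60];cv2.imwrite(f"pics/{n}5.png",cr)
x=[cv2.imread(f"pics/{n}5.png") for n in("top","side")]
cv2.imwrite("pics/both5.png",cv2.resize(np.hstack(x),None,fx=3.3,fy=3.3,interpolation=2))
```

```text
[ 0.61646098 -0.02343094  0.0213442 ] [63.9 -7.6] [-1.06823751  1.72865343  1.93194709]
```

View pics/both5.png

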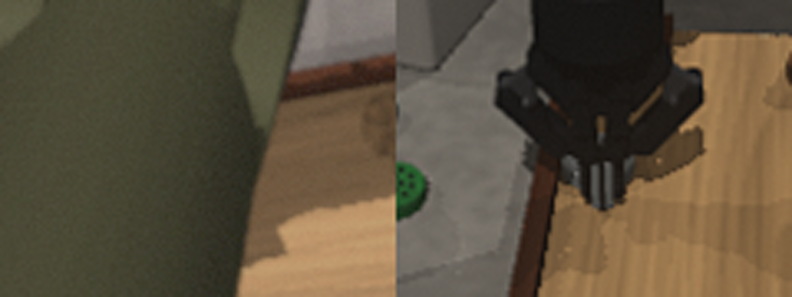

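The die is just visible at (570,170), against the rail ahead of the fingers, with forces near 2 N. I continue.

drive_tool([
  [[0,0,0,0.1,-0.59,0.05,0],[0,0,0,0.24,-1.38,0.05,0],[0,0,0,0.38,-2.17,0.05,0],[0,0,0,0.51,-2.96,0.05,0],[0,0,0,0.65,-3.74,0.05,0],[0,0,0,0.79,-4.53,0.05,0],[0,0,0,0.92,-5.32,0.05,0],[0,0,0,1.03,-5.91,0.05,0]],
])

```text
time_s: 11.45
tcp_pos: [0.6268, -0.0825, 0.0219]
tcp_rot: [1.896, 2.505, -0.0]
force: [-0.8, -0.5, -0.8]
gripper_width: 0.0005
grip_force: 0.4
```

drive_tool([
  [[0,0,0,0.1,-0.59,0,0],[0,0,0,0.21,-1.18,0,0],[0,0,0,0.34,-1.97,0,0],[0,0,0,0.48,-2.76,0,0],[0,0,0,0.6,-3.45,0,0],[0,0,0,0.72,-4.14,0,0],[0,0,0,0.82,-4.73,0,0],[0,0,0,0.89,-5.12,0,0]],
])

```text
time_s: 12.45
tcp_pos: [0.6357, -0.1335, 0.0219]
tcp_rot: [1.896, 2.505, 0.0]
force: [-1.3, 1.8, 0.4]
gripper_width: -0.0001
grip_force: 0.6
```

Run:
```python
from h import *
s=state();print(s["tcp_pos"],b(s["tcp_pos"]),s["force"],s["joint_positions"])
x=[]
for n in("top","side"):
    c=camera(n);u,v=map(int,proj(c,(*w(71,-150),.03)))
    x.append(c["img"][v-40:v+40,u-55:u+55])
cv2.imwrite("pics/both6.png",cv2.resize(np.hstack(x),None,fx=3.6,fy=3.6,interpolation=2))
```

```text
[ 0.63565334 -0.1335329   0.02189125] [  64.  -119.3] [-1.26981678  1.79866437  0.373721  ] [-0.30565568  0.55717186  0.6144772   1.68032798 -0.36552951  1.02110749
  0.70639502]
```

View pics/both6.png

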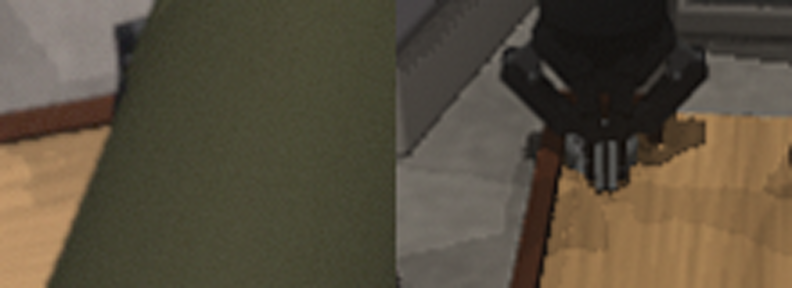

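The die still shows at (577,150) against the rail ahead of the fingers. About 17 mm remain, so I go slowly.

drive_tool([
  [[0,0,0,0.03,-0.2,0,0],[0,0,0,0.07,-0.4,0,0],[0,0,0,0.1,-0.6,0,0],[0,0,0,0.14,-0.8,0,0],[0,0,0,0.17,-1.0,0,0],[0,0,0,0.21,-1.2,0,0],[0,0,0,0.23,-1.35,0,0],[0,0,0,0.25,-1.45,0,0]],
])

```text
time_s: 13.55
tcp_pos: [0.6381, -0.1477, 0.0219]
tcp_rot: [1.896, 2.505, 0.0]
force: [-0.6, 2.1, 1.0]
gripper_width: -0.0002
grip_force: 0.7
```

drive_tool([
  [[0,0,0,0.01,-0.05,0,0],[0,0,0,0.02,-0.1,0,0],[0,0,0,0.03,-0.15,0,0],[0,0,0,0.03,-0.2,0,0],[0,0,0,0.04,-0.25,0,0],[0,0,0,0.05,-0.3,0,0],[0,0,0,0.06,-0.35,0,0],[0,0,0,0.06,-0.35,0,0]],
])

```text
time_s: 14.55
tcp_pos: [0.6386, -0.1506, 0.0218]
tcp_rot: [-1.895, -2.505, -0.001]
force: [-1.2, 1.8, 2.2]
gripper_width: 0.0002
grip_force: 1.3
```

drive_tool([
  [[0,0,0,0.01,-0.05,0,0],[0,0,0,0.02,-0.1,0,0],[0,0,0,0.03,-0.15,0,0],[0,0,0,0.03,-0.2,0,0],[0,0,0,0.04,-0.25,0,0],[0,0,0,0.05,-0.3,0,0],[0,0,0,0.05,-0.3,0,0],[0,0,0,0.05,-0.3,0,0]],
])

```text
time_s: 15.55
tcp_pos: [0.6387, -0.1508, 0.0218]
tcp_rot: [-1.891, -2.504, -0.004]
force: [-3.2, 7.6, 4.8]
gripper_width: 0.0001
grip_force: 4.3
```

The die has stalled on the end wall at 8 N, at the expected place (TCP at board y about -137). I retreat straight back, then lift.

drive_tool([
  [[0,0,0,-0.05,0.3,0,0],[0,0,0,-0.12,0.7,0,0],[0,0,0,-0.3,1.7,0,0],[0,0,0,-0.5,3,0,0],[0,0,0,-0.7,4,2,0],[0,0,0,-0.7,4,6,0],[0,0,0,-0.7,4,11,0],[0,0,0,-0.7,4,16,0]],
])

```text
time_s: 16.55
tcp_pos: [0.6322, -0.1136, 0.185]
tcp_rot: [1.894, 2.504, 0.001]
force: [0.9, -0.2, -0.1]
gripper_width: 0.0001
grip_force: 0.0
```

drive_tool([
  [[0,0,0,-1,4,0,0],[0,0,0,-2,9,0,0],[0,0,0,-3,14,0,0],[0,0,0,-4,19,0,0],[0,0,0,-5,24,0,0],[0,0,0,-6,28,0,0],[0,0,0,-7,31,0,0],[0,0,0,-7,31,0,0]],
])

```text
time_s: 17.55
tcp_pos: [0.561, 0.2001, 0.1831]
tcp_rot: [-1.887, -2.511, -0.003]
force: [-0.3, -0.5, 0.4]
gripper_width: -0.0001
grip_force: 0.0
```

Run:
```python
from h import *
s=state();print(s["time_s"],s["tcp_pos"],s["force"])
c=camera("top");u,v=map(int,proj(c,(*w(71,-171),.03)));hsv=cv2.cvtColor(c["img"],cv2.COLOR_BGR2HSV)
m=cv2.inRange(hsv,(0,0,90),(180,60,255));z=np.zeros_like(m);z[v-13:v+15,u-16:u+14]=m[v-13:v+15,u-16:u+14]
k=max(cv2.findContours(cv2.morphologyEx(z,cv2.MORPH_CLOSE,np.ones((5,5))),0,2)[0],key=cv2.contourArea)
(x,y),r=cv2.minEnclosingCircle(k);print(u,v,x,y,r,b(onz(c,x,y,.03)))
cv2.imwrite("pics/f.png",cv2.resize(np.vstack([c["img"][v-45:v+95,u-210:u+50]]),None,fx=3,fy=3,interpolation=2))
```

```text
17.55 [0.56101335 0.20013729 0.18309913] [-0.27874333 -0.53112863  0.41373995]
411 177 412.0 176.8076934814453 11.352771759033203 [  71.2 -172.4]
```

View pics/f.png

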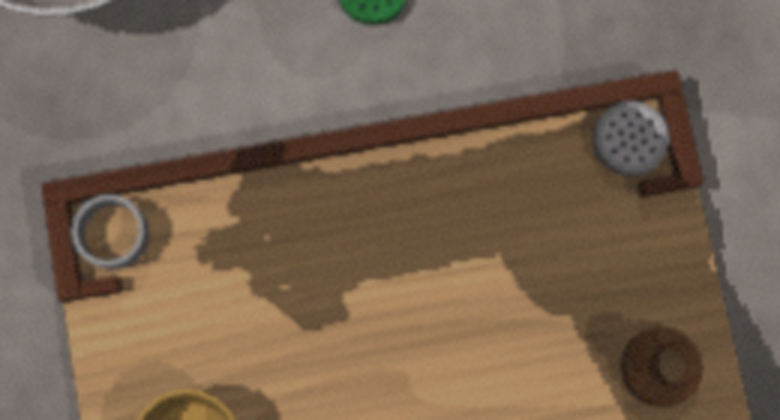

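The die, at crop (632,137), sits in the right pocket against both the rail and the end wall. It measures board (71.2, -172.4) mm against a target of (71, -171). The bystanders have not moved.

```bash
python3 -c "from rig import finish_job; print(finish_job())"
```

```text
the job is handed in; nothing more can be done
None
```

The steel die was pushed across to the far rail, slid along it into the empty right pocket and left home against the end wall; the arm is clear, the cutter, ramekin and stamp look unmoved, and the job was handed in at about 18 s.

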